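Check-weigh the bearing carrier and hold it over its housing

ROBOT

A 6-joint arm with a two-finger parallel gripper is mounted at the origin on the work surface. World frame = base frame: x ahead of the robot, y to its left, z up, the work surface at z = 0. Lengths are in m, angles in rad, forces in N, time in s.
With the tool pointing down it reaches from about 0.35 to 0.775 m from the base axis. Payload 7.3 kg.
Tool frame: the origin (TCP) lies at the very end of the fingers, on their centre line; the grasp point (between the pads) lies 19 mm behind it (robot.tcp_to_grasp is the z of the grasp point in the tool frame, in m); z points along the fingers, y is the line along which they close (so a half turn about z gives the same grasp; the last joint's range is limited). The gripper opens to 92 mm and grips with 3 to 60 N. Pads are 19 mm wide; open, the fingers measure 130 mm over their backs; the gripper's body (75 mm by 190 mm) begins 47 mm behind the grasp point.
Start: joints at [1.037, 0.342, 1.524, -0, 1.275, -0.146], TCP at [0.199, 0.486, 0.227] pointing down, gripper open.
Joint ranges: [-2.53, 2.53], [-0.77, 2.02], [0.04, 2.7], [-1, 4.14], [0.28, 2.66], [-3.11, 3.11]. Speed limits (rad/s): [2.57, 2.57, 3.14, 3.14, 3.14, 3.14].

INTERFACE

Orientations are given as [roll, pitch, yaw] about the fixed x, y, z axes, in that order (R = Rz(yaw) Ry(pitch) Rx(roll)).
In Python, from cell import monitor, read_camera, get_calibration, job, robot gives the robot as it stands. The module is installed in compiled form; this text tells all that it offers.
- The arm moves only by the tool send_rows, never from a script. Its argument "targets" is a list of rows, each an object with "translation": the shift along the tool's x, y, z in cm, a list of three; "spin": the turn about the tool's z in degrees; "jaw": the opening, from 0 (shut) to 1 (fully open). A call has exactly 5 rows; each row is the pose to reach, as a shift and turn from the pose commanded when the call began, along the tool's axes at that moment; what a row does not reach only later rows make up. A row lasts 1/10 s, in which the tool goes at most 50 mm and 8.59 degrees, less where a joint would pass 70% of its speed; a pose out of reach is approached as far as the arm can. A call with a gripper value outside its range is refused whole. The fingers move at their own pace and stop on an object; "force" is the grip in N (left out, the last holds). Time passes only in rows, so rows that repeat a pose let the fingers close, or fill a call up. It gives the time, the measured TCP pose, the force, the opening and the grip force at its end, in the units of the state.
- monitor.observe(): the state, without advancing time (a new reading comes with each control period).
- read_camera(name): name is "scene" or "top" or "wrist"; returns (picture, depth): 480x640x3 uint8, red, green, blue; 480x640 float32, m along the optical axis (not along the pixel's ray), 0 where there is no reading.
- get_calibration(name): a dict with "intrinsics" (3x3 intrinsics, pixels), "origin" and "orientation" of the camera in the world; the wrist camera has in their place "hand_eye" (4x4, takes a point from camera to tool coordinates, whose origin is the TCP and whose axes are the flange's). Camera axes: x right, y up, looking along -z (the intrinsics and any distortion apply to the point x, -y, -z); pixel columns grow to the right and rows downward; lengths in m; the calibration is good to about 2 mm. A picture is of the moment at which its call begins: read the wrist's pose just before it. get_calibration takes no time and is no camera call.
- job.hand_in(): hands the job in; it is judged then, once.
The state is a dict: "time": time; "qpos": joint angles; "qvel": joint speeds; "joint_efforts": joint torques, N m; "tool_pos": TCP position; "tool_rot": TCP orientation; "contact_force": force on the tool from outside, world axes, zero at the start; "torque": the same for the moment, N m; "opening": finger opening in m; "grip_force": force on a finger pad.
Only numpy, scipy, OpenCV 4.12 (cv2) and the standard library are available. Lean on these libraries where they do the work, as an engineer would, in place of code of your own. Each camera call takes 0.05 s, during which the arm holds its last target. There are 200 camera calls.

TASK

Check-weigh the bearing carrier that has the rectangular flange: set it upright and gently on the middle of the bench scale's pan and let go of it for a second. Then pick it up again, carry it over the dark frame beam and hold it level about 1 cm above the housing with the matching rectangular pocket, centred over the pocket and square with it, touching neither the beam nor that housing at any time. The program finishes while the gripper is still holding the carrier there, motionless; disturb nothing else on the bench.

Things in the scene. Friction and masses are not known exactly. Their poses are not given: they have to be found in the camera images.
- carrier: bearing carrier to weigh and hold: plain aluminium, flange 70 mm (x) by 50 mm (y), 10 mm thick, and on it a rectangular boss 40 mm (x) by 30 mm (y) up to 50 mm above the underside, with a bearing bore in its top; about 0.3 kg. Stands upright on the bench, robot's right. Origin: centre of its underside; x along the flange's long side, z up. A half turn about z counts the same. Grip the boss's 30 mm
- pan_top (a point): centre of the top face of the scale's round steel pan, 108 mm across and 5 mm thick. The scale's grey body is 150 x 150 mm and 36 mm high; the empty pan's top stands 65 mm above the bench. z up
- pan (a joint): how far the scale's sprung pan is pressed down, 0 (empty) to 0.020 m (stop); stiffness 350 N/m after 0.6 N; the carrier alone presses it down about 5 to 9 mm, and it settles within half a second
- rect_housing_mouth (a point): centre of the mouth of the rectangular pocket, level with the top face of the dark grey housing that the carrier belongs to. Pocket 74 mm (x) by 54 mm (y), 8 mm deep. Housing 100 mm (x) by 80 mm (y), 46 mm high, fixed on the bench on the robot's left. x along the pocket's long side, z up
- round_housing_mouth (a point): the same point of the other dark grey housing, of the same outside size, whose pocket is round (68 mm across): not the one wanted
- beam: dark grey frame beam on edge, fixed on the bench, between the scale's side and the housings' side: 360 mm long (x), 30 mm thick (y), 90 mm high. Origin: centre of its underside
- round_carrier: the other bearing carrier: plain aluminium, ROUND flange 64 mm across and 10 mm thick, round boss 34 mm across, 50 mm high in all; leave it alone. Origin: centre of its underside
- bottle: red squeeze bottle with blue cap, 36 mm across, 115 mm high, standing between the scale and the beam; leave it alone. Origin: centre of its underside
- tub: white plastic bowl-shaped tub, 90 mm across the rim, 65 mm high, beyond the beam's far end; leave it alone. Origin: centre of its underside
- parts_bin: open yellow parts bin with screws, 80 x 120 x 45 mm, beyond the carriers; leave it alone. Origin: centre of its underside
- wrench: steel wrench lying beyond the housings; leave it alone. Origin: centre of its underside
- driver: screwdriver with red handle lying to the robot's right; leave it alone. Origin: centre of its underside
- bearing: steel ball-bearing ring 48 mm across, 14 mm high, lying flat close in front of the robot; leave it alone. Origin: centre of its underside
- scale: the bench scale's grey body, fixed on the bench on the robot's right. Origin: centre of its underside; the display is on its -x side, the pan's centre 14 mm from the origin towards +x
Things that resemble listed ones, but are neither listed nor needed, are in the scene too. What is shaped like the carrier but orange or turquoise is not meant.

How it is judged:
On the way, in this order (a step that is already met when the one before it is completed fails the run):
1. the carrier rests upright, let go and centred on the scale's pan (value of joint pan above 0.003 m and horizontal distance between carrier and pan_top below 0.015 m and z of carrier in the frame of pan_top below 0.004 m and angle between carrier's own z axis and vertical below 0.1 rad and linear speed of carrier below 0.02 m/s and contact force between the fingers and carrier below 0.1 N), for 0.5 s.
2. the carrier is lifted off the pan again (value of joint pan below 0.002 m and z of carrier in the frame of pan_top above 0.01 m and contact force between the fingers and carrier above 1 N), for 0.1 s.
At the end, for the whole second after the job is handed in: The gripper holds the carrier still, its underside 2 to 20 mm above the top face of the housing with the rectangular pocket and not touching it, within 7 mm of the pocket's centre, within 0.12 rad of square with it (either way round) and within 0.08 rad of level; the pan is empty (horizontal distance between carrier and rect_housing_mouth below 0.007 m and z of carrier in the frame of rect_housing_mouth between 0.002 and 0.02 m and angle between the x axis of carrier and the x axis of rect_housing_mouth, either way round below 0.12 rad and angle between carrier's own z axis and vertical below 0.08 rad and linear speed of carrier below 0.02 m/s and contact force between the fingers and carrier above 1 N and contact force between carrier and rect_housing below 0.1 N and value of joint pan below 0.002 m); the arm keeps its last pose, push and grip.
It fails at once if the beam is touched (contact force between beam and anything else above 1 N).
It fails at once if the housing with the rectangular pocket is touched (contact force between rect_housing and anything else above 1 N).
It fails at once if the carrier is dropped or pressed hard onto the scale (over 25 N) (contact force between carrier and scale above 25 N).
It fails at once if a bystander is disturbed (moved over 2 cm) (distance of any of round_carrier, bottle, tub, parts_bin, wrench, driver, bearing from where it was at the start of the episode above 0.02 m).
It also fails if it takes over 58 s, if anything falls off the work surface, if the arm or the gripper's body presses on something with over 40 N, if the wrist force passes 120 N, or if a joint passes its speed limit or range.

## Working session

There is one attempt and no reset: what is moved stays moved. The work goes in short steps, Python scripts to look and compute and a tool call to move; the robot and the scene stay as the last step left them, time stands still between calls to the robot, and variables do not carry over. Pictures are saved under pics/ and viewed, at most 10 in all, crops included, and the job is handed in when it is done.

Besides the shell and the picture viewer there is one more tool, called as name(argument=value, ...), one argument or row to a line, values as JSON. send_rows: Moves the arm, as the interface text tells. Its arguments: {"type":"object","properties":{"targets":{"type":"array"},"force":{"type":"number"}},"required":["targets"]}

```bash
mkdir -p pics
python3 - <<'E'
from cell import *
import cv2,numpy as np
print(monitor.observe())
for n in ["scene","top"]:
    p,d=read_camera(n); cv2.imwrite(f"pics/{n}0.png",p[:,:,::-1]); np.savez(f"{n}0.npz",p=p,d=d); print(n,get_calibration(n))
print(get_calibration("wrist"),robot.tcp_to_grasp)
E
```

```text
{'time': 0.0, 'qpos': array([ 1.03698722e+00,  3.42711947e-01,  1.52503708e+00, -2.33777465e-05,
        1.27539501e+00, -1.46033131e-01]), 'qvel': array([ 1.39878874e-04,  2.09195961e-04, -1.68195986e-03, -2.94727612e-05,
       -3.98141207e-05,  2.04678842e-03]), 'joint_efforts': array([-1.41966043e-04, -4.31243312e+01, -2.44220889e+01,  7.19633955e-02,
        5.57232206e-02, -7.24821189e-05]), 'tool_pos': array([0.19830624, 0.48565634, 0.22604356]), 'tool_rot': array([-3.14005453e+00, -2.03632983e-04,  2.75382335e+00]), 'contact_force': array([ 1.18669911, -0.30720324, -0.0859588 ]), 'torque': array([-0.01316629,  0.02137633, -0.02983889]), 'grip_force': 0.0, 'opening': 0.09206360446653268}
scene {'intrinsics': array([[538.69670932,   0.        , 320.94617473],
       [  0.        , 538.69670932, 242.19427074],
       [  0.        ,   0.        ,   1.        ]]), 'origin': array([0.90106017, 0.34329803, 0.95189394]), 'orientation': array([0.54489645, 0.00271681, 2.45658146])}
top {'intrinsics': array([[441.80207267,   0.        , 326.37449935],
       [  0.        , 441.80207267, 232.44647462],
       [  0.        ,   0.        ,   1.        ]]), 'origin': array([ 0.41422019, -0.07411891,  1.00804062]), 'orientation': array([ 0.13940631, -0.00500193, -1.58349403])}
{'intrinsics': array([[392.3124128 ,   0.        , 318.13643728],
       [  0.        , 392.3124128 , 240.15602499],
       [  0.        ,   0.        ,   1.        ]]), 'hand_eye': array([[-2.19809862e-05,  9.66395323e-01,  2.57060460e-01,
         6.86691937e-02],
       [ 9.99999923e-01,  1.22274858e-04, -3.74172155e-04,
         4.18434222e-04],
       [-3.93030252e-04,  2.57060432e-01, -9.66395250e-01,
        -1.58494497e-01],
       [ 0.00000000e+00,  0.00000000e+00,  0.00000000e+00,
         1.00000000e+00]])} -0.0188
```

View pics/top0.png

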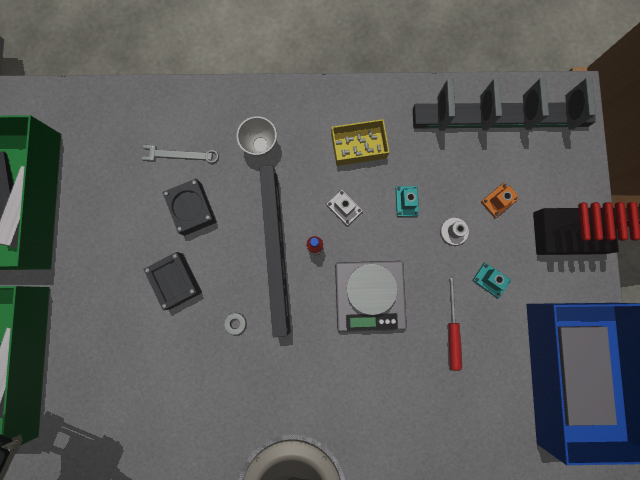

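View pics/scene0.png

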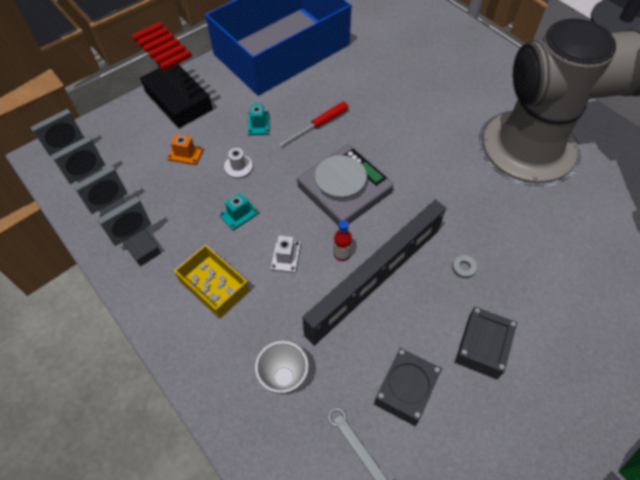

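The top view shows the plain aluminium rectangular carrier at (345,207), the pan at (372,289) and the rectangular-pocket housing at (172,281). The beam runs from (267,167) to (282,335), the bottle is at (315,244) and the round carrier at (455,231). The scene view agrees.

```bash
cat > h.py <<'E'
import numpy as np,cv2
from scipy.spatial.transform import Rotation as R
from cell import *
def cloud(d,K,T):
    v,u=np.mgrid[:480,:640]
    P=np.stack([(u-K[0,2])/K[0,0]*d,-(v-K[1,2])/K[1,1]*d,-d],-1)
    return P@T[:3,:3].T+T[:3,3]
def fixedT(n):
    c=get_calibration(n);T=np.eye(4);T[:3,:3]=R.from_euler('xyz',c['orientation']).as_matrix();T[:3,3]=c['origin'];return c['intrinsics'],T
def tool(s):
    T=np.eye(4);T[:3,:3]=R.from_euler('xyz',s['tool_rot']).as_matrix();T[:3,3]=s['tool_pos'];return T
def wrist():
    s=monitor.observe();c=get_calibration('wrist');p,d=read_camera('wrist')
    return p,d,cloud(d,c['intrinsics'],tool(s)@c['hand_eye'])
def rect(W,d,c,r,z0,z1):
    """min-area rectangle of points near c with z in range"""
    m=(d>0)&(np.hypot(W[...,0]-c[0],W[...,1]-c[1])<r)&(W[...,2]>z0)&(W[...,2]<z1)
    q=W[m]; b=cv2.minAreaRect((q[:,:2]*1000).astype(np.float32))
    return len(q),np.round(q.mean(0),4),[np.round(x,1) for x in b],np.round(np.median(q[:,2]),4)
E
python3 - <<'E'
from h import *
for n,px in [('top',dict(car=(345,207),pan=(372,289),rh=(172,281),rnd=(188,207),bot=(315,244),beam=(270,250),table=(300,300),tub=(257,135))),('scene',dict(car=(285,248),pan=(340,176),rh=(487,342)))]:
    f=np.load(n+'0.npz');d=f['d'];W=cloud(d,*fixedT(n))
    for k,(u,v) in px.items():
        print(n,k,np.round(W[v,u],4))
    if n=='top': C={k:W[v,u] for k,(u,v) in px.items()}
    print('flange',rect(W,d,C['car'],.055,.006,.02)); print('boss',rect(W,d,C['car'],.05,.044,.06)); print('all',rect(W,d,C['car'],.055,.006,.06))
    print('pan',rect(W,d,C['pan'],.075,.059,.08)); print('rh',rect(W,d,C['rh'],.08,.041,.06));print('rhfloor',rect(W,d,C['rh'],.05,.032,.0415))
    print('beam',rect(W,d,C['beam'],.24,.08,.1)); print('bottle',rect(W,d,C['bot'],.03,.1,.13))
E
```

```text
top car [ 0.6044 -0.1223  0.0523]
top pan [ 0.4244 -0.1757  0.0641]
top rh [0.4474 0.2569 0.0387]
top rnd [0.6109 0.2267 0.04  ]
top bot [ 0.5158 -0.0568  0.117 ]
top beam [0.5073 0.0376 0.0909]
top table [ 4.025e-01 -1.950e-02 -4.000e-04]
top tub [0.7867 0.079  0.0123]
flange (359, array([ 0.6072, -0.1213,  0.0107]), [array([ 605.5, -114.5]), array([69.6, 72.1]), np.float64(42.3)], np.float64(0.0104))
boss (254, array([ 0.6126, -0.1224,  0.0504]), [array([ 612.9, -122.6]), array([40.3, 30.3]), np.float64(43.1)], np.float64(0.0506))
all (652, array([ 0.6089, -0.1217,  0.0275]), [array([ 605.5, -114.5]), array([69.6, 72.1]), np.float64(42.3)], np.float64(0.0139))
pan (2032, array([ 0.4247, -0.1749,  0.0654]), [array([ 424.8, -175.6]), array([106.2, 105.3]), np.float64(89.2)], np.float64(0.0653))
rh (1025, array([0.4487, 0.2593, 0.0463]), [array([448.7, 259.8]), array([101.2,  81.4]), np.float64(27.5)], np.float64(0.0465))
rhfloor (822, array([0.449 , 0.2599, 0.0385]), [array([445.7, 251.8]), array([88.2, 69.5]), np.float64(26.9)], np.float64(0.0387))
beam (2559, array([0.5058, 0.0297,
[... 687 characters left out ...]
]), np.float64(43.4)], np.float64(0.0203))
pan (1699, array([ 0.4306, -0.1747,  0.0645]), [array([ 429.6, -176.2]), array([107.1, 106.7]), np.float64(49.9)], np.float64(0.0645))
rh (1321, array([0.4531, 0.2598, 0.0453]), [array([451.9, 258.5]), array([103. ,  80.6]), np.float64(27.1)], np.float64(0.0454))
rhfloor (1170, array([0.4493, 0.2576, 0.0375]), [array([449. , 250.3]), array([82.4, 69.5]), np.float64(28.8)], np.float64(0.0374))
beam (3110, array([0.5268, 0.0313, 0.0889]), [array([517.4,  -9.9]), array([361.5, 113.7]), np.float64(4.8)], np.float64(0.0893))
bottle (99, array([ 0.5272, -0.0543,  0.1117]), [array([525.6, -56.4]), array([18.1, 17. ]), np.float64(51.5)], np.float64(0.1134))
```

```bash
cat >> h.py <<'E'
def go(x,y,z,yawdeg):
    s=monitor.observe();T=tool(s)
    t=T[:3,:3].T@(np.array([x,y,z])-T[:3,3])*100
    cur=np.degrees(s['tool_rot'][2]); sp=-((yawdeg-cur+180)%360-180)
    print('t',round(s['time'],2),'pos',np.round(s['tool_pos'],4),'rpy',np.round(np.degrees(s['tool_rot']),2),'open',round(s['opening'],4),'grip',round(s['grip_force'],2),'F',np.round(s['contact_force'],1))
    print('shift cm',np.round(t,2),'spin',round(sp,2))
E
python3 - <<'E'
from h import *
f=np.load('scene0.npz');W=cloud(f['d'],*fixedT('scene'))
for z in range(5,120,8):
    m=(f['d']>0)&(np.hypot(W[...,0]-.523,W[...,1]+.0555)<.035)&(abs(W[...,2]-z/1000)<.004)
    if m.sum()>3: print(z,np.round(W[m].min(0)[:2],3),np.round(W[m].max(0)[:2],3),f['p'][m].mean(0).astype(int))
go(.615,-.123,.22,43)
E
```

```text
5 [ 0.489 -0.088] [ 0.557 -0.022] [109 103 110]
13 [ 0.519 -0.063] [ 0.544 -0.037] [84 60 62]
21 [ 0.516 -0.063] [ 0.543 -0.037] [86 76 76]
29 [ 0.517 -0.061] [ 0.544 -0.037] [87 85 85]
37 [ 0.518 -0.063] [ 0.544 -0.037] [87 86 86]
45 [ 0.518 -0.063] [ 0.544 -0.038] [90 88 88]
53 [ 0.514 -0.066] [ 0.544 -0.037] [94 80 80]
61 [ 0.514 -0.066] [ 0.543 -0.038] [89 43 43]
69 [ 0.512 -0.069] [ 0.542 -0.037] [101  25  24]
77 [ 0.511 -0.072] [ 0.541 -0.04 ] [122  20  19]
85 [ 0.515 -0.066] [ 0.535 -0.044] [118  13  11]
93 [ 0.522 -0.059] [ 0.534 -0.047] [90 13 23]
101 [ 0.521 -0.062] [ 0.535 -0.047] [58 40 71]
109 [ 0.515 -0.064] [ 0.534 -0.047] [ 30  55 116]
117 [ 0.518 -0.064] [ 0.534 -0.047] [ 27  74 165]
t 0.1 pos [0.1983 0.4857 0.2261] rpy [-1.7992e+02 -1.0000e-02  1.5778e+02] open 0.0918 grip 0.0 F [-0.3  0.5  0.2]
shift cm [-61.59 -40.59   0.65] spin 114.78
```

send_rows(
  targets=[
    {"translation": [-5, -3.3, 0], "spin": 8, "jaw": 1},
    {"translation": [-9, -6, 0], "spin": 16, "jaw": 1},
    {"translation": [-13, -8.6, 0], "spin": 24, "jaw": 1},
    {"translation": [-17, -11.2, 0], "spin": 32, "jaw": 1},
    {"translation": [-21, -13.8, 0], "spin": 40, "jaw": 1},
  ],
)

```text
time: 0.6
tool_pos: [0.3405, 0.2782, 0.2266]
tool_rot: [-3.141, -0.0, 2.05]
contact_force: [0.8, 0.4, 0.9]
opening: 0.0917
grip_force: 0.0
```

```bash
python3 -c "
from h import *
go(.615,-.123,.22,43)"
```

```text
t 0.6 pos [0.3405 0.2782 0.2266] rpy [-179.99   -0.    117.48] open 0.0917 grip 0.0 F [0.8 0.4 0.9]
shift cm [-48.26   5.84   0.66] spin 74.48
```

send_rows(
  targets=[
    {"translation": [-4.8, 0.6, 0], "spin": 8, "jaw": 1},
    {"translation": [-9.6, 1.2, 0], "spin": 16, "jaw": 1},
    {"translation": [-14.4, 1.8, 0], "spin": 24, "jaw": 1},
    {"translation": [-19.2, 2.4, 0], "spin": 32, "jaw": 1},
    {"translation": [-24, 3, 0], "spin": 40, "jaw": 1},
  ],
)

```text
time: 1.1
tool_pos: [0.479, 0.0797, 0.2265]
tool_rot: [-3.141, -0.0, 1.352]
contact_force: [0.9, 1.0, 0.1]
opening: 0.0916
grip_force: 0.0
```

```bash
python3 -c "
from h import *
go(.615,-.123,.22,43)"
```

```text
t 1.1 pos [0.479  0.0797 0.2265] rpy [-1.7998e+02 -1.0000e-02  7.7440e+01] open 0.0916 grip 0.0 F [0.9 1.  0.1]
shift cm [-16.83  17.68   0.65] spin 34.44
```

send_rows(
  targets=[
    {"translation": [-3.4, 3.5, 0], "spin": 8, "jaw": 1},
    {"translation": [-6.8, 7, 0], "spin": 16, "jaw": 1},
    {"translation": [-10.2, 10.5, 0], "spin": 24, "jaw": 1},
    {"translation": [-13.6, 14, 0], "spin": 32, "jaw": 1},
    {"translation": [-16.8, 17.7, 0], "spin": 34.4, "jaw": 1},
  ],
)

```text
time: 1.6
tool_pos: [0.6163, -0.122, 0.2263]
tool_rot: [-3.141, 0.0, 0.752]
contact_force: [1.1, 1.5, 0.2]
opening: 0.0917
grip_force: 0.0
```

send_rows(
  targets=[
    {"translation": [0, 0, 0], "spin": 0, "jaw": 1},
    {"translation": [0, 0, 0], "spin": 0, "jaw": 1},
    {"translation": [0, 0, 0], "spin": 0, "jaw": 1},
    {"translation": [0, 0, 0], "spin": 0, "jaw": 1},
    {"translation": [0, 0, 0], "spin": 0, "jaw": 1},
  ],
)

```text
time: 2.1
tool_pos: [0.6156, -0.119, 0.2273]
tool_rot: [3.141, -0.0, 0.759]
contact_force: [-0.8, 0.7, -0.1]
opening: 0.0917
grip_force: 0.0
```

```bash
cat > look.py <<'E'
from h import *
import sys
p,d,W=wrist(); cv2.imwrite(f'pics/{sys.argv[1]}.png',p[:,:,::-1]); np.savez(f'{sys.argv[1]}.npz',p=p,d=d,W=W)
E
python3 look.py w1; python3 -c "
from h import *
f=np.load('w1.npz');d,W=f['d'],f['W'];c=(.616,-.123)
print('fl',rect(W,d,c,.055,.006,.015));print('boss',rect(W,d,c,.04,.044,.06));print('bot',rect(W,d,(.524,-.056),.03,.098,.13))
go(.615,-.123,.22,43)"
```

```text
fl (1930, array([ 0.6198, -0.1176,  0.0107]), [array([ 615. , -122.7]), array([69.6, 50. ]), np.float64(42.9)], np.float64(0.0106))
boss (1527, array([ 0.6154, -0.1222,  0.0506]), [array([ 614.7, -122.9]), array([40.1, 29.3]), np.float64(43.2)], np.float64(0.0506))
bot (652, array([ 0.5255, -0.0552,  0.113 ]), [array([523.1, -55.1]), array([18.4, 17.7]), np.float64(6.8)], np.float64(0.115))
t 2.15 pos [ 0.6156 -0.1191  0.2273] rpy [ 1.7997e+02 -2.0000e-02  4.3460e+01] open 0.0916 grip 0.0 F [-0.1 -0.4  0.6]
shift cm [-0.32  0.24  0.73] spin 0.46
```

View pics/w1.png

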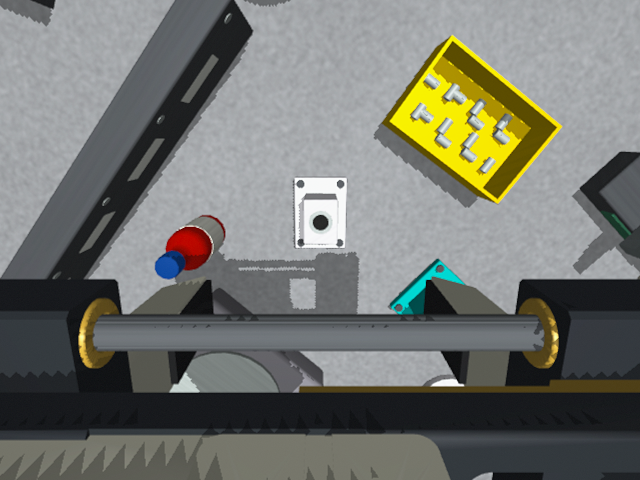

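The wrist view shows the carrier at (320,212), square with the gripper, with the bottle at (190,245) and the bin at (470,120). Its centre is (0.6149, -0.1228) with x at 43.1°. The gripper body should clear the bottle's cap by about 8 mm.

send_rows(
  targets=[
    {"translation": [-0.1, 0.1, 3], "spin": 0.3, "jaw": 1},
    {"translation": [-0.3, 0.3, 6.5], "spin": 0.3, "jaw": 1},
    {"translation": [-0.3, 0.3, 9.5], "spin": 0.3, "jaw": 1},
    {"translation": [-0.3, 0.3, 10.5], "spin": 0.3, "jaw": 1},
    {"translation": [-0.3, 0.3, 10.5], "spin": 0.3, "jaw": 1},
  ],
)

```text
time: 2.65
tool_pos: [0.6151, -0.1237, 0.1207]
tool_rot: [-3.139, 0.001, 0.752]
contact_force: [-0.1, -0.2, 0.2]
opening: 0.0916
grip_force: 0.0
```

```bash
python3 -c "
from h import *
go(.6149,-.1228,.024,43.1)"
```

```text
t 2.65 pos [ 0.6151 -0.1237  0.1207] rpy [-1.7986e+02  6.0000e-02  4.3110e+01] open 0.0916 grip 0.0 F [-0.1 -0.2  0.2]
shift cm [ 0.06 -0.06  9.67] spin 0.01
```

send_rows(
  targets=[
    {"translation": [0, -0.05, 2.5], "spin": 0, "jaw": 1},
    {"translation": [0, -0.05, 5], "spin": 0, "jaw": 1},
    {"translation": [0, -0.05, 7.5], "spin": 0, "jaw": 1},
    {"translation": [0, -0.05, 9], "spin": 0, "jaw": 1},
    {"translation": [0, -0.05, 9.6], "spin": 0, "jaw": 1},
  ],
)

```text
time: 3.15
tool_pos: [0.6156, -0.1239, 0.0257]
tool_rot: [3.142, -0.0, 0.752]
contact_force: [0.3, -0.3, -0.7]
opening: 0.0917
grip_force: 0.0
```

send_rows(
  targets=[
    {"translation": [0, 0, 0], "spin": 0, "jaw": 1},
    {"translation": [0, 0, 0], "spin": 0, "jaw": 0.6},
    {"translation": [0, 0, 0], "spin": 0, "jaw": 0.4},
    {"translation": [0, 0, 0], "spin": 0, "jaw": 0.3},
    {"translation": [0, 0, 0], "spin": 0, "jaw": 0.2},
  ],
  force=25,
)

```text
time: 3.65
tool_pos: [0.6157, -0.124, 0.0263]
tool_rot: [3.141, -0.001, 0.752]
contact_force: [0.9, -0.5, -0.1]
opening: 0.0642
grip_force: 0.0
```

send_rows(
  targets=[
    {"translation": [0, 0, 0], "spin": 0, "jaw": 0.1},
    {"translation": [0, 0, 0], "spin": 0, "jaw": 0},
    {"translation": [0, 0, 0], "spin": 0, "jaw": 0},
    {"translation": [0, 0, 0], "spin": 0, "jaw": 0},
    {"translation": [0, 0, 0], "spin": 0, "jaw": 0},
  ],
  force=25,
)

```text
time: 4.15
tool_pos: [0.6151, -0.1237, 0.0256]
tool_rot: [-3.141, 0.0, 0.752]
contact_force: [-0.1, 1.1, 1.1]
opening: 0.0299
grip_force: 25.0
```

```bash
python3 -c "
from h import *
go(.427,-.176,.16,43.1)"
```

```text
t 4.15 pos [ 0.6151 -0.1237  0.0256] rpy [-1.7996e+02  1.0000e-02  4.3080e+01] open 0.0299 grip 25.0 F [-0.1  1.1  1.1]
shift cm [-17.31  -9.04 -13.43] spin -0.02
```

send_rows(
  targets=[
    {"translation": [0, 0, -1.5], "spin": 0, "jaw": 0},
    {"translation": [0, 0, -4], "spin": 0, "jaw": 0},
    {"translation": [0, 0, -7], "spin": 0, "jaw": 0},
    {"translation": [0, 0, -10], "spin": 0, "jaw": 0},
    {"translation": [0, 0, -12.5], "spin": 0, "jaw": 0},
  ],
)

```text
time: 4.65
tool_pos: [0.6155, -0.1241, 0.1532]
tool_rot: [3.14, -0.001, 0.752]
contact_force: [-0.1, 0.4, -3.1]
opening: 0.0299
grip_force: 25.0
```

send_rows(
  targets=[
    {"translation": [-2, -1, -0.5], "spin": 0, "jaw": 0},
    {"translation": [-5, -2.6, -0.5], "spin": 0, "jaw": 0},
    {"translation": [-8, -4.2, -0.5], "spin": 0, "jaw": 0},
    {"translation": [-11, -5.7, -0.5], "spin": 0, "jaw": 0},
    {"translation": [-13, -6.8, -0.5], "spin": 0, "jaw": 0},
  ],
)

```text
time: 5.15
tool_pos: [0.4718, -0.1633, 0.1564]
tool_rot: [-3.141, 0.0, 0.752]
contact_force: [-0.2, -0.9, -3.7]
opening: 0.0297
grip_force: 25.0
```

```bash
python3 look.py w2; python3 -c "
from h import *
f=np.load('w2.npz');d,W=f['d'],f['W']
print('pan',rect(W,d,(.427,-.176),.075,.06,.075))
go(.427,-.176,.16,43.1)"
```

```text
pan (2020, array([ 0.4296, -0.1357,  0.0655]), [array([ 405.5, -155.7]), array([104.9,  39.6]), np.float64(47.9)], np.float64(0.0655))
t 5.2 pos [ 0.4692 -0.1636  0.1562] rpy [-1.7985e+02  1.4000e-01  4.3040e+01] open 0.0298 grip 25.0 F [-3.8 -0.  -4.4]
shift cm [-3.93 -1.97 -0.36] spin -0.06
```

View pics/w2.png

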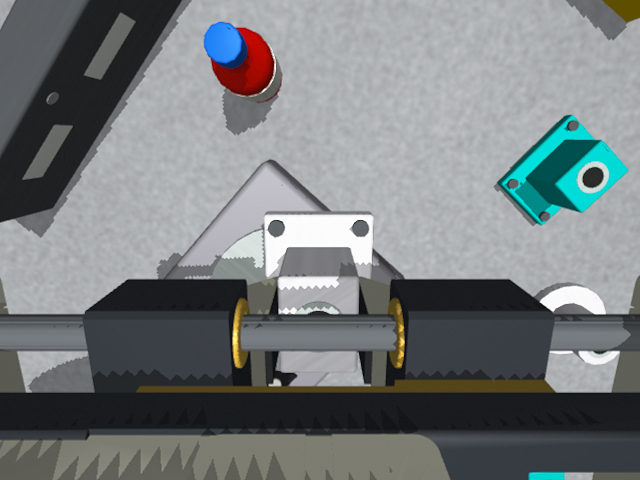

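The view shows the carrier level in the gripper at (320,240) approaching the scale; the bottle at (240,60) is clear.

send_rows(
  targets=[
    {"translation": [-2, -1, 0], "spin": 0, "jaw": 0},
    {"translation": [-3.9, -1.9, 0], "spin": 0, "jaw": 0},
    {"translation": [-3.9, -1.9, 0], "spin": 0, "jaw": 0},
    {"translation": [-3.9, -1.9, 0], "spin": 0, "jaw": 0},
    {"translation": [-3.9, -1.9, 0], "spin": 0, "jaw": 0},
  ],
)

```text
time: 5.7
tool_pos: [0.4333, -0.1759, 0.1562]
tool_rot: [3.14, -0.001, 0.752]
contact_force: [0.9, -0.2, -2.9]
opening: 0.03
grip_force: 25.0
```

```bash
python3 -c "
from h import *
go(.427,-.176,.0936,43.1)"
```

```text
t 5.7 pos [ 0.4333 -0.1759  0.1562] rpy [ 1.7993e+02 -3.0000e-02  4.3090e+01] open 0.03 grip 25.0 F [ 0.9 -0.2 -2.9]
shift cm [-0.47 -0.43  6.26] spin -0.01
```

send_rows(
  targets=[
    {"translation": [-0.3, -0.3, 1.5], "spin": 0, "jaw": 0},
    {"translation": [-0.5, -0.4, 3.5], "spin": 0, "jaw": 0},
    {"translation": [-0.5, -0.4, 5], "spin": 0, "jaw": 0},
    {"translation": [-0.5, -0.4, 5.8], "spin": 0, "jaw": 0},
    {"translation": [-0.5, -0.4, 6], "spin": 0, "jaw": 0},
  ],
)

```text
time: 6.2
tool_pos: [0.4263, -0.176, 0.095]
tool_rot: [-3.14, 0.0, 0.752]
contact_force: [-0.1, 0.7, -3.4]
opening: 0.0298
grip_force: 25.0
```

send_rows(
  targets=[
    {"translation": [0, 0, 0.2], "spin": 0, "jaw": 0},
    {"translation": [0, 0, 0.4], "spin": 0, "jaw": 0},
    {"translation": [0, 0, 0.6], "spin": 0, "jaw": 0},
    {"translation": [0, 0, 0.8], "spin": 0, "jaw": 0},
    {"translation": [0, 0, 0.8], "spin": 0, "jaw": 0},
  ],
)

```text
time: 6.7
tool_pos: [0.4265, -0.1765, 0.0879]
tool_rot: [3.141, -0.0, 0.752]
contact_force: [1.2, -0.7, -1.8]
opening: 0.0295
grip_force: 25.0
```

```bash
python3 -c "
from h import *
go(.427,-.176,.085,43.1)"
```

```text
t 6.7 pos [ 0.4265 -0.1765  0.0879] rpy [ 1.7995e+02 -2.0000e-02  4.3080e+01] open 0.0295 grip 25.0 F [ 1.2 -0.7 -1.8]
shift cm [ 0.07 -0.    0.29] spin -0.02
```

send_rows(
  targets=[
    {"translation": [0, 0, 0.15], "spin": 0, "jaw": 0},
    {"translation": [0, 0, 0.3], "spin": 0, "jaw": 0},
    {"translation": [0, 0, 0.35], "spin": 0, "jaw": 0},
    {"translation": [0, 0, 0.35], "spin": 0, "jaw": 0},
    {"translation": [0, 0, 0.35], "spin": 0, "jaw": 0},
  ],
)

```text
time: 7.2
tool_pos: [0.4265, -0.1765, 0.0844]
tool_rot: [3.141, -0.0, 0.752]
contact_force: [2.1, 0.2, -0.1]
opening: 0.0293
grip_force: 25.0
```

send_rows(
  targets=[
    {"translation": [0, 0, 0], "spin": 0, "jaw": 0.33},
    {"translation": [0, 0, 0], "spin": 0, "jaw": 0.36},
    {"translation": [0, 0, 0], "spin": 0, "jaw": 0.42},
    {"translation": [0, 0, 0], "spin": 0, "jaw": 0.5},
    {"translation": [0, 0, 0], "spin": 0, "jaw": 0.55},
  ],
)

```text
time: 7.7
tool_pos: [0.426, -0.1763, 0.0842]
tool_rot: [-3.141, 0.0, 0.752]
contact_force: [-0.0, 0.0, 0.6]
opening: 0.0485
grip_force: 0.0
```

send_rows(
  targets=[
    {"translation": [0, 0, 0], "spin": 0, "jaw": 0.55},
    {"translation": [0, 0, 0], "spin": 0, "jaw": 0.55},
    {"translation": [0, 0, 0], "spin": 0, "jaw": 0.55},
    {"translation": [0, 0, 0], "spin": 0, "jaw": 0.55},
    {"translation": [0, 0, 0], "spin": 0, "jaw": 0.55},
  ],
)

```text
time: 8.2
tool_pos: [0.4261, -0.1763, 0.0842]
tool_rot: [-3.142, -0.0, 0.752]
contact_force: [-0.0, -0.0, -0.5]
opening: 0.0502
grip_force: 0.0
```

send_rows(
  targets=[
    {"translation": [0, 0, 0], "spin": 0, "jaw": 0.55},
    {"translation": [0, 0, 0], "spin": 0, "jaw": 0.55},
    {"translation": [0, 0, 0], "spin": 0, "jaw": 0.55},
    {"translation": [0, 0, 0], "spin": 0, "jaw": 0.55},
    {"translation": [0, 0, 0], "spin": 0, "jaw": 0.55},
  ],
)

```text
time: 8.7
tool_pos: [0.4261, -0.1763, 0.0842]
tool_rot: [-3.142, -0.0, 0.752]
contact_force: [0.0, 0.5, -0.0]
opening: 0.0507
grip_force: 0.0
```

```bash
python3 -c "
from h import *
for n in ['top','scene']:
    p,d=read_camera(n);W=cloud(d,*fixedT(n));cv2.imwrite(f'pics/{n}1.png',cv2.resize(p[120:360,220:540,::-1] if n=='top' else p[60:300,180:500,::-1],(640,480)))
go(.427,-.176,.085,43.1)"
```

```text
t 8.8 pos [ 0.4262 -0.1763  0.0842] rpy [-1.800e+02 -1.000e-02  4.308e+01] open 0.0505 grip 0.0 F [-0.4  0.1  0.6]
shift cm [ 0.08  0.03 -0.08] spin -0.02
```

View pics/scene1.png

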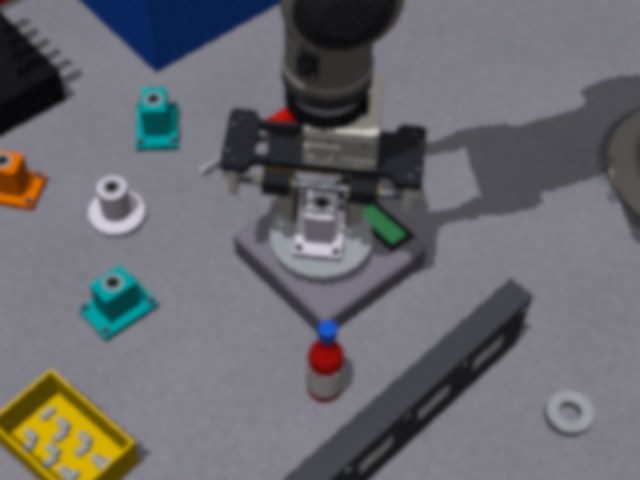

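The scene crop shows the carrier upright and free on the pan at (320,230), centred in the pan's disc at about (321,237). The bottle at (325,365) is undisturbed. Next I grip it again and lift.

send_rows(
  targets=[
    {"translation": [0, 0, 0], "spin": 0, "jaw": 0.4},
    {"translation": [0, 0, 0], "spin": 0, "jaw": 0.3},
    {"translation": [0, 0, 0], "spin": 0, "jaw": 0},
    {"translation": [0, 0, 0], "spin": 0, "jaw": 0},
    {"translation": [0, 0, 0], "spin": 0, "jaw": 0},
  ],
  force=30,
)

```text
time: 9.3
tool_pos: [0.4262, -0.1764, 0.0842]
tool_rot: [3.142, -0.0, 0.752]
contact_force: [-0.2, 0.5, 0.2]
opening: 0.0301
grip_force: 30.0
```

send_rows(
  targets=[
    {"translation": [0, 0, 0], "spin": 0, "jaw": 0},
    {"translation": [0, 0, 0], "spin": 0, "jaw": 0},
    {"translation": [0, 0, -0.5], "spin": 0, "jaw": 0},
    {"translation": [0, 0, -1.5], "spin": 0, "jaw": 0},
    {"translation": [0, 0, -3], "spin": 0, "jaw": 0},
  ],
)

```text
time: 9.8
tool_pos: [0.4253, -0.1758, 0.1143]
tool_rot: [-3.139, 0.001, 0.752]
contact_force: [-0.4, 0.3, -3.1]
opening: 0.0301
grip_force: 30.0
```

send_rows(
  targets=[
    {"translation": [0, 0, -3], "spin": 0, "jaw": 0},
    {"translation": [0, 0, -6], "spin": 0, "jaw": 0},
    {"translation": [0, 0, -9], "spin": 0, "jaw": 0},
    {"translation": [0, 0, -12], "spin": 0, "jaw": 0},
    {"translation": [0, 0, -12], "spin": 0, "jaw": 0},
  ],
)

```text
time: 10.3
tool_pos: [0.4276, -0.1772, 0.2383]
tool_rot: [3.134, -0.002, 0.752]
contact_force: [-0.5, -0.1, -2.7]
opening: 0.0296
grip_force: 30.0
```

```bash
python3 -c "
from h import *
go(.45,.259,.24,27.3)
# waypoint
go(.44,.04,.24,35)"
```

```text
t 10.3 pos [ 0.4276 -0.1772  0.2383] rpy [ 1.7956e+02 -1.2000e-01  4.3090e+01] open 0.0296 grip 29.99 F [-0.5 -0.1 -2.7]
shift cm [ 31.43 -30.33  -0.33] spin 15.79
t 10.3 pos [ 0.4276 -0.1772  0.2383] rpy [ 1.7956e+02 -1.2000e-01  4.3090e+01] open 0.0296 grip 29.99 F [-0.5 -0.1 -2.7]
shift cm [ 15.74 -15.02  -0.25] spin 8.09
```

```bash
python3 -c "
from h import *
go(.35,.205,.24,27.3)"
```

```text
t 10.3 pos [ 0.4276 -0.1772  0.2383] rpy [ 1.7956e+02 -1.2000e-01  4.3090e+01] open 0.0296 grip 29.99 F [-0.5 -0.1 -2.7]
shift cm [ 20.44 -33.21  -0.38] spin 15.79
```

send_rows(
  targets=[
    {"translation": [1.5, -2.4, 0], "spin": 2, "jaw": 0},
    {"translation": [3.9, -6.3, 0], "spin": 4, "jaw": 0},
    {"translation": [6.3, -10.2, 0], "spin": 6, "jaw": 0},
    {"translation": [8.7, -14.1, 0], "spin": 7, "jaw": 0},
    {"translation": [10.7, -17.4, 0], "spin": 8, "jaw": 0},
  ],
)

```text
time: 10.8
tool_pos: [0.3836, 0.0258, 0.2331]
tool_rot: [-3.14, 0.002, 0.612]
contact_force: [1.1, 0.9, -3.2]
opening: 0.0298
grip_force: 30.0
```

```bash
python3 -c "
from h import *
go(.35,.205,.24,27.3)"
```

```text
t 10.8 pos [0.3836 0.0258 0.2331] rpy [-1.7989e+02  9.0000e-02  3.5040e+01] open 0.0298 grip 29.99 F [ 1.1  0.9 -3.2]
shift cm [  7.54 -16.6   -0.67] spin 7.74
```

send_rows(
  targets=[
    {"translation": [1.5, -3.4, 0], "spin": 2, "jaw": 0},
    {"translation": [3.3, -7.4, 0], "spin": 4, "jaw": 0},
    {"translation": [5.3, -11.6, 0], "spin": 6, "jaw": 0},
    {"translation": [7, -15.4, -0.3], "spin": 7.7, "jaw": 0},
    {"translation": [7.5, -16.6, -0.5], "spin": 7.7, "jaw": 0},
  ],
)

```text
time: 11.3
tool_pos: [0.3494, 0.2056, 0.2382]
tool_rot: [-3.14, 0.002, 0.48]
contact_force: [0.1, 0.0, -3.2]
opening: 0.0298
grip_force: 30.0
```

send_rows(
  targets=[
    {"translation": [0, 0, 0], "spin": 0, "jaw": 0},
    {"translation": [0, 0, 0], "spin": 0, "jaw": 0},
    {"translation": [0, 0, 0], "spin": 0, "jaw": 0},
    {"translation": [0, 0, 0], "spin": 0, "jaw": 0},
    {"translation": [0, 0, 0], "spin": 0, "jaw": 0},
  ],
)

```text
time: 11.8
tool_pos: [0.3516, 0.202, 0.2391]
tool_rot: [-3.142, 0.0, 0.476]
contact_force: [-0.9, 0.4, -2.5]
opening: 0.0294
grip_force: 30.0
```

```bash
python3 look.py w3; python3 -c "
from h import *
f=np.load('w3.npz');d,W=f['d'],f['W'];c=(.450,.259)
print('rh',rect(W,d,c,.08,.042,.05));print('floor',rect(W,d,c,.046,.034,.041))
go(.45,.259,.14,27.3)"
```

```text
rh (6284, array([0.453 , 0.2614, 0.0466]), [array([450.2, 259.9]), array([99.5, 80.1]), np.float64(27.3)], np.float64(0.0466))
floor (5889, array([0.4509, 0.2602, 0.0386]), [array([450.1, 259.8]), array([74. , 54.3]), np.float64(27.3)], np.float64(0.0386))
t 11.85 pos [0.3516 0.2022 0.2392] rpy [-180.     0.    27.3] open 0.0301 grip 29.99 F [ 0.3  0.5 -2.8]
shift cm [11.35 -0.54  9.92] spin 0.0
```

View pics/w3.png

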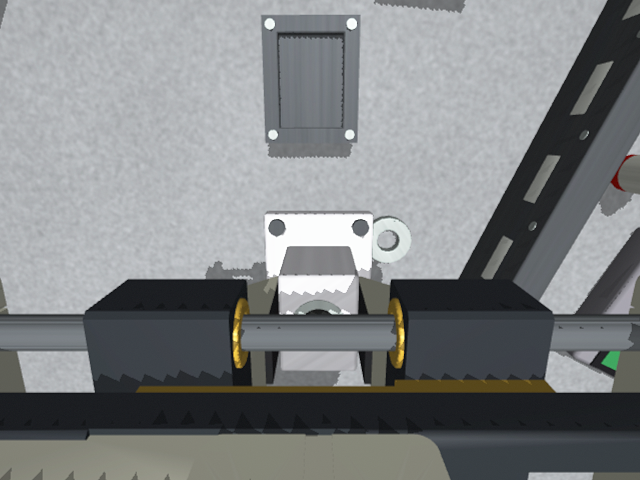

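The wrist view shows the rectangular pocket at (311,80), square with the carrier held at (320,240). The pocket centre is (0.4502, 0.2598) at 27.3°. Before descending I measure the carrier's pose in the hand from this image.

```bash
python3 -c "
from h import *
f=np.load('w3.npz');d,W=f['d'],f['W'];T=tool(monitor.observe())
L=(W-T[:3,3])@T[:3,:3]
m=np.zeros((480,640),bool);m[205:275,258:380]=1
m&=(d>0)&(L[...,2]>.005)&(L[...,2]<.03)
q=L[m];print(len(q),np.round(np.percentile(q,[1,50,99],axis=0),4))
print(cv2.minAreaRect((q[:,:2]*1000).astype(np.float32)))
A=np.c_[q[:,:2],np.ones(len(q))];print('plane',np.linalg.lstsq(A,q[:,2],rcond=None)[0])
go(.4502,.2598,.14,27.3)"
```

```text
5258 [[ 0.007  -0.0242  0.0064]
 [ 0.0255  0.0004  0.0161]
 [ 0.0353  0.0246  0.0233]]
((20.806011199951172, 0.13575172424316406), (29.477367401123047, 50.189842224121094), 0.21472060680389404)
plane [ 0.07808523 -0.00284687  0.01385775]
t 11.85 pos [0.3516 0.2022 0.2392] rpy [-180.     0.    27.3] open 0.0301 grip 29.99 F [ 0.3  0.5 -2.8]
shift cm [11.4  -0.6   9.92] spin 0.0
```

```bash
python3 -c "
from h import *
f=np.load('w3.npz');d,W=f['d'],f['W'];T=tool(monitor.observe())
L=(W-T[:3,3])@T[:3,:3]
m=np.zeros((480,640),bool);m[214:244,270:370]=1
m&=(d>0)&(L[...,2]>.012)&(L[...,2]<.022)&(L[...,0]>.022)
q=L[m]
for k in range(4):
  A=np.c_[q[:,:2],np.ones(len(q))];c=np.linalg.lstsq(A,q[:,2],rcond=None)[0];r=q[:,2]-A@c;print(len(q),c,r.std());q=q[abs(r)<2*r.std()]
"
```

```text
2839 [ 0.00416306 -0.00415885  0.01572498] 0.0011169029867599373
2631 [ 0.00929973 -0.00326122  0.01576492] 0.0008670733050007219
2434 [ 0.01299048 -0.0014791   0.015798  ] 0.0006654079300814691
2306 [ 0.01340611 -0.00083305  0.01582028] 0.0005766433078713658
```

send_rows(
  targets=[
    {"translation": [2.5, -0.1, 1.5], "spin": 0, "jaw": 0},
    {"translation": [5.5, -0.3, 4], "spin": 0, "jaw": 0},
    {"translation": [8.5, -0.5, 7], "spin": 0, "jaw": 0},
    {"translation": [10.6, -0.6, 9.5], "spin": 0, "jaw": 0},
    {"translation": [11.3, -0.6, 10.5], "spin": 0, "jaw": 0},
  ],
)

```text
time: 12.35
tool_pos: [0.4495, 0.26, 0.1316]
tool_rot: [-3.141, 0.003, 0.477]
contact_force: [-0.5, 0.4, -3.3]
opening: 0.0293
grip_force: 30.0
```

send_rows(
  targets=[
    {"translation": [0, 0, 0.5], "spin": 0, "jaw": 0},
    {"translation": [0, 0, 1], "spin": 0, "jaw": 0},
    {"translation": [0, 0, 1], "spin": 0, "jaw": 0},
    {"translation": [0, 0, 1], "spin": 0, "jaw": 0},
    {"translation": [0, 0, 1], "spin": 0, "jaw": 0},
  ],
)

```text
time: 12.85
tool_pos: [0.4491, 0.2601, 0.1253]
tool_rot: [3.141, -0.002, 0.478]
contact_force: [0.2, 0.0, -3.0]
opening: 0.0296
grip_force: 30.0
```

```bash
python3 -c "
from h import *
go(.4498,.2596,.0835,27.3)"
```

```text
t 12.85 pos [0.4491 0.2601 0.1253] rpy [ 1.7999e+02 -1.0000e-01  2.7380e+01] open 0.0296 grip 29.99 F [ 0.2  0.  -3. ]
shift cm [0.03 0.08 4.18] spin 0.08
```

send_rows(
  targets=[
    {"translation": [0.05, 0.05, 1], "spin": 0, "jaw": 0},
    {"translation": [0.05, 0.05, 2], "spin": 0, "jaw": 0},
    {"translation": [0.05, 0.05, 3], "spin": 0, "jaw": 0},
    {"translation": [0.05, 0.05, 3.8], "spin": 0, "jaw": 0},
    {"translation": [0.05, 0.05, 4.1], "spin": 0, "jaw": 0},
  ],
)

```text
time: 13.35
tool_pos: [0.449, 0.2596, 0.0817]
tool_rot: [-3.141, 0.002, 0.478]
contact_force: [0.2, 0.0, -3.8]
opening: 0.0298
grip_force: 30.0
```

send_rows(
  targets=[
    {"translation": [0, 0, 0], "spin": 0, "jaw": 0},
    {"translation": [0, 0, 0], "spin": 0, "jaw": 0},
    {"translation": [0, 0, 0], "spin": 0, "jaw": 0},
    {"translation": [0, 0, 0], "spin": 0, "jaw": 0},
    {"translation": [0, 0, 0], "spin": 0, "jaw": 0},
  ],
)

```text
time: 13.85
tool_pos: [0.4498, 0.26, 0.0835]
tool_rot: [3.142, -0.001, 0.478]
contact_force: [-0.9, 0.4, -3.2]
opening: 0.03
grip_force: 30.0
```

```bash
python3 look.py w4; python3 -c "
from h import *
go(.4498,.2596,.0835,27.3)
p,d=read_camera('scene');cv2.imwrite('pics/s4.png',cv2.resize(p[240:460,360:620,::-1],(780,600)))"
```

```text
t 13.9 pos [0.4498 0.2599 0.0835] rpy [ 1.800e+02 -3.000e-02  2.738e+01] open 0.0297 grip 29.99 F [-0.4 -0.4 -3.2]
shift cm [-0.01  0.03 -0.  ] spin 0.08
```

View pics/w4.png

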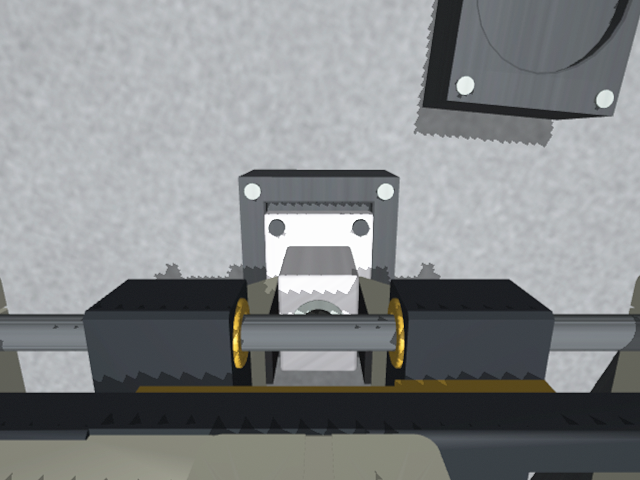

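View pics/s4.png

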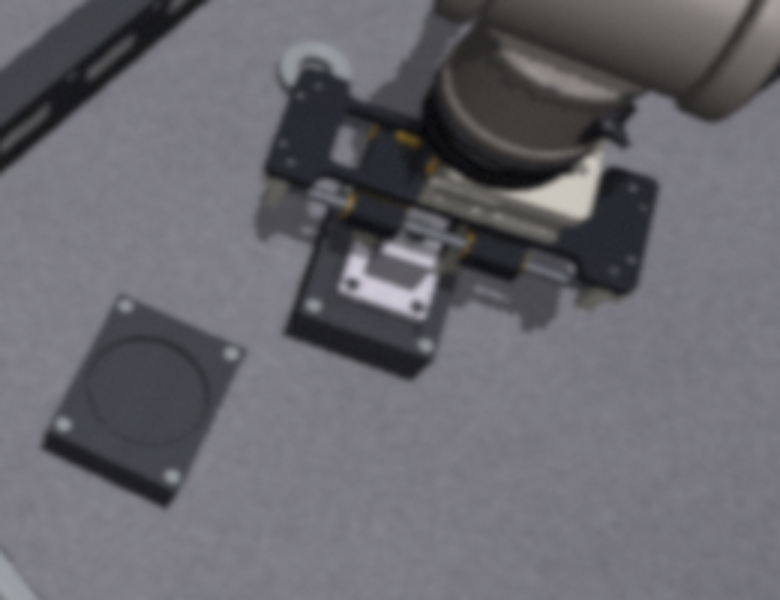

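The wrist view shows the flange (265–373, front edge at row 212) centred and square over the pocket of the housing (240–398). The scene crop shows the carrier at (395,270) above the rectangular housing. It is settled about 1 cm above the housing with no contact, so I hand in.

```bash
python3 -c "
from cell import *
print(job.hand_in())"
```

```text
the job is handed in; nothing more can be done
None
```

I weighed the carrier on the scale, let go of it for over a second, then picked it up again. It was handed in held still about 1 cm above the rectangular pocket, centred and square with it by camera measurement; the judging result was not shown.

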